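# Unscrew the feed jar in the pedal clamp

## Task

The feed jar stands loose in the clamp stand: press the stand's sprung pedal down to its stop so that it stays down and the jaw braces the jar. Then unscrew the jar's tight cap anticlockwise (seen from above), stop turning when the thread lets go, lift the cap straight off and finish while holding it in the gripper, level and centred just above the jar's mouth, about 2 cm clear of the rim. The jar must stay clamped and must not turn along with the cap, and leave the small things lying around the stand undisturbed.

Things in the scene. Friction and masses are not known exactly. Their poses are not given: they have to be found in the camera images.
- stand: fixed steel clamp stand, base plate 110 x 285 x 12 mm (x -55 to 55, y -205 to 80 mm). Origin on the table top under the axis of the clamped jar, z up. At +y an aluminium vee block (top 72 mm above the table), at -y the sprung rubber jaw pad (top 62 mm) that pushes the jar into the vee, beyond it the pedal. All but jar and cap lies below 115 mm
- seat (a point): centre of the jar's underside when clamped against the vee: on the base plate's upper face, 12 mm above the table, at the stand's origin in x and y
- pedal_pad (a point): centre of the upper face of the pedal's 60 x 46 mm ribbed black rubber pad, the place to press straight down; moves with the pedal. At rest 100 mm above the table, at x 0, y -176 mm in the stand's frame, sloping up 0.45 rad to its outer (-y) end; at the stop 40 mm above the table, y -188 mm, sloping down 0.28 rad
- pedal (a joint): pedal angle, rad: 0 at rest (up), 0.73 at its stop (fully down). Hinge parallel to the stand's x axis at y -104, z 55 mm. Over-centre toggle: about 6 N at the pad press it down, it springs back if let go before about 0.55; with the jar in the stand it stays down by itself at the stop, the jaw pressing the jar with about 30 N
- jar: round white plastic jar, loose, 68 mm across and 106 mm tall to its rim (shoulder from 78 mm, neck 45 mm across), 0.45 kg. Origin at the centre of its underside, z up along its axis. At the start it stands upright on the base plate 1 to 2 mm short of the vee and moves into the vee when clamped
- jar_rib (a point): point on the small moulded rib on the jar's side, 35 mm from its axis along the jar's +x, 40 mm above its underside; it shows whether the jar turns
- jar_mouth (a point): centre of the jar's mouth, in the plane of the rim, 106 mm above the jar's underside
- cap: round ribbed grey screw cap, loose, 60 mm across, 23 mm tall (skirt 18 mm deep), 0.07 kg. Origin at the centre of the skirt's lower edge, z up. Screwed on, the origin is 92 mm above the jar's underside on its axis, the top 127 mm above the table. Grip the skirt across its diameter. A sprung liner inside makes it tight (about 0.5 N m). Once the thread has let go it lifts straight off
- cap_bar (a point): outer end of the raised bar on the cap's top, 28 mm from the axis along cap +x, 23 mm above the skirt's edge. Screwed on, it points the same way as the jar's rib. Short three-start thread: it lets go after 0.9 rad anticlockwise seen from above, an end wall follows at 1.63 rad, so about 1.3 rad is in the middle. The cap may rise 2 mm over the turn or be kept at its height
- lead_weight: dark grey lead weight, round, 26 mm across, 21 mm tall; a loose bystander lying on the table near the stand, origin at the centre of its underside
- tally_counter: grey thumb tally counter 43 x 64 x 22 mm; a loose bystander lying on the table near the stand, origin at the centre of its underside
- forceps: steel forceps 8 x 122 x 8 mm; a loose bystander lying on the table near the stand, origin at the centre of its underside
- stopper: brown tapered plug 22 mm across, 20 mm tall; a loose bystander lying on the table near the stand, origin at the centre of its underside
- pencil_1: pencil 175 mm long, 7 mm thick; a loose bystander lying on the table near the stand, origin at the centre of its underside
Things that resemble listed ones, but are neither listed nor needed, are in the scene too. What is shaped like the cap but red or turquoise is not meant.

How it is judged:
On the way, in this order (a step that is already met when the one before it is completed fails the run):
1. the pedal is down at its stop and the jar is clamped upright against the vee, cap still screwed on (value of joint pedal above 0.69 rad and z of cap in the frame of jar below 0.096 m and y of cap_bar in the frame of jar below 0.008 m and horizontal distance between jar and seat below 0.008 m and angle between jar's own z axis and vertical below 0.08 rad and height (world z) of jar below 0.018 m), for 0.2 s.
2. the cap is turned anticlockwise until the thread has let go, still down on the neck of the clamped jar (value of joint pedal above 0.69 rad and y of cap_bar in the frame of jar above 0.0210359 m and x of cap_bar in the frame of jar below 0.0184795 m and z of cap in the frame of jar below 0.102 m and horizontal distance between jar and seat below 0.008 m and angle between jar's own z axis and vertical below 0.08 rad and height (world z) of jar below 0.018 m), for 0.1 s.
At the end, for the whole second after the job is handed in: Cap held by the fingers alone, at rest, level to 0.15 rad, lower edge 4 to 44 mm above the jar's rim, within 15 mm of its axis, turned at most 2.6 rad; pedal over 0.69 rad; jar upright on the base plate within 8 mm of the seat (value of joint pedal above 0.69 rad and horizontal distance between jar and seat below 0.008 m and angle between jar's own z axis and vertical below 0.08 rad and height (world z) of jar below 0.018 m and z of cap in the frame of jar between 0.11 and 0.15 m and horizontal distance between cap and jar_mouth below 0.015 m and angle between cap's own z axis and vertical below 0.15 rad and y of cap_bar in the frame of jar above 0.012 m and contact force between the fingers and cap above 2 N and contact force between cap and jar below 0.1 N and linear speed of cap below 0.02 m/s); the arm keeps its last pose, push and grip.
It fails at once if the jar turned or was dragged: its rib moved more than 12 mm from where it was (distance of jar_rib from where it was at the start of the episode above 0.012 m).
It fails at once if the jar was lifted off the base plate (height (world z) of jar above 0.024 m).
It fails at once if a bystander beside the stand was moved more than 30 mm (distance of any of lead_weight, tally_counter, forceps, stopper, pencil_1 from where it was at the start of the episode above 0.03 m).
It also fails if it takes over 45 s, if anything falls off the work surface, if the arm or the gripper's body presses on something with over 40 N, if the wrist force passes 120 N, or if a joint passes its speed limit or range.

## Robot

A 7-joint arm with a two-finger parallel gripper is mounted at the origin on a cart in front of the work surface, level with it; the furniture and walls round the work are solid. World frame = base frame: x ahead of the robot, y to its left, z up, the work surface at z = 0. Lengths are in m, angles in rad, forces in N, time in s.
With the tool pointing down it reaches from about 0.4 to 0.875 m from the base axis. Payload 6.5 kg.
Tool frame: the origin (TCP) lies on the centre line of the jaws, within the pads' length; the fingertips stand 14 mm ahead of it and the grasp point (between the pads) lies 5 mm behind it; x points along the fingers, y is the direction in which the jaws open and shut, and the axes are right-handed (so a half turn about x gives the same grasp; the last joint's range is limited). The gripper opens to 85 mm and grips with 20 to 120 N. Pads are 22 mm wide; open, the fingers measure 114 mm over their backs; the gripper's body (76 mm by 85 mm) begins 54 mm behind the grasp point. The pads swing forward as they close: fully open they stand 13 mm farther back than shut.
Start: joints at [-1.181, 0.536, -0.004, 1.538, 0.003, 1.067, -0.071], TCP at [0.286, 0.584, 0.245] pointing down, gripper open.
Joint ranges: [-2.7, 2.7], [-0.37, 2.16], [-1.27, 1.26], [0.24, 2.4], [-1.31, 4.45], [0.19, 1.91], [-2.76, 2.76]. Speed limits (rad/s): [2.39, 2.39, 3.14, 3.14, 3.14, 3.14, 3.14].

## Interface

Orientations are given as a rotation vector (axis times angle).
In Python, from cell import r, optics, models gives the robot as it stands.
- The arm moves only by the tool send_rows, never from a script. Its argument "targets" is a list of rows, each a list of 3 entries, a list of its own where there are three numbers: the shift along the tool's x, y, z in cm, then the turn about the tool's x in degrees, then the finger opening in cm, from 0 to 8.54. A call has 1 to 12 rows; each row is the pose to reach, as a shift and turn from the pose measured when the call began, along the tool's axes at that moment; what a row does not reach only later rows make up. A row lasts 1/8 s, in which the tool goes at most 62.5 mm and 10.7 degrees, less where a joint would pass 70% of its speed; a pose out of reach is approached as far as the arm can. A call with a gripper value outside its range is refused whole. The fingers move at their own pace and stop on an object; "squeeze" is the grip in N (left out, the last holds). Time passes only in rows, so rows that repeat a pose let the fingers close. It gives the time, the measured TCP pose, the force and the opening at its end, in the units of the state.
- r.observe(): the state, without advancing time (a new reading comes with each control period).
- optics.read_camera(name): name is "side" or "top" or "wrist"; returns a dict with "frame" (480x640x3 uint8, red, green, blue), "K" (3x3 intrinsics, pixels), "world_to_cam" (4x4, takes a point from world to camera coordinates); the wrist camera has in their place "hand_eye" (4x4, takes a point from camera to tool coordinates, whose origin is the TCP and whose axes are the tool frame's). Camera axes: x right, y down, z forward; pixel columns grow to the right and rows downward; lengths in m; the calibration is good to about 2 mm. The wrist camera is an equidistant fisheye: a pixel r from the principal point sees the ray r / f radians off the axis. A picture is of the moment at which its call begins: read the wrist's pose just before it. There is no depth.
- r.hand_in(): hands the job in, once; it reports no verdict.
Trained networks look in the newest picture that a camera, given by its name, has taken for a name from the list of things; names that differ only in an ending like _2 or _b are one class to them, and where a whole thing is asked for, a point or a joint stands for the part that bears it (a point fixed in the world has none). Each returns a list of dicts, best first, with "confidence" (0 to 1); they miss things now and then, are a little off and sometimes report something else, mostly with a low value. They report only what shows in the picture. A call takes as long as a camera call. They do not tell look-alikes from the thing itself.
- models.search_frame(camera, label): "box" ([left, top, right, bottom] in pixels, round what is visible of it).
- models.masks_of(camera, label): "mask" (480x640 bool, what is visible of it) and "box" ([left, top, right, bottom] in pixels, round what is visible of it).
- models.tip_of(camera, label): "uv" ([column, row] in pixels: a listed point, or the origin of a listed thing).
The state is a dict: "clock": time; "joints": joint angles; "dq": joint speeds; "joint_efforts": joint torques, N m; "eef_pos": TCP position; "orientation": TCP orientation; "wrist_force": force on the tool from outside, world axes, zero at the start; "ft_torque": the same for the moment, N m; "width": finger opening in m.
Only numpy, scipy, OpenCV 4.12 (cv2) and the standard library are available. Lean on these libraries where they do the work, as an engineer would, in place of code of your own. Each camera call takes 0.05 s, during which the arm holds its last target.

## Working session

There is one attempt and no reset: what is moved stays moved. The work goes in short steps, Python scripts to look and compute and a tool call to move; the robot and the scene stay as the last step left them, time stands still between calls to the robot, and variables do not carry over. Pictures are saved under pics/ and viewed, and the job is handed in when it is done.

Besides the shell and the picture viewer there is one more tool, called after "Emit:" in YAML: its name, and indented under it one key for each argument. send_rows: Moves the arm, as the interface text tells. Its arguments: {"type":"object","properties":{"targets":{"type":"array","items":{"type":"array"}},"squeeze":{"type":"number"}},"required":["targets"]}

```bash
ls; mkdir -p pics; python3 - <<'E'
from cell import r, optics, models
import cv2,numpy as np
print(r.observe())
for n in ["side","top","wrist"]:
    d=optics.read_camera(n); cv2.imwrite(f"pics/{n}0.png",d["frame"][:,:,::-1])
    print(n,d["K"],d.get("world_to_cam",d.get("hand_eye")))
    for l in ["cap","cap_bar","jar_rib","pedal_pad","jar"]:
        print(l,[(x["confidence"],x["uv"]) for x in models.tip_of(n,l)])
E
```

```text
pics
{'clock': 0.0, 'joints': array([-1.18117934,  0.53720061, -0.00447456,  1.53888849,  0.00258621,
        1.06732899, -0.07120171]), 'dq': array([-7.21783865e-04, -7.28302571e-04,  1.50632792e-04, -3.50759353e-04,
        1.11779126e-03,  2.50257712e-04,  7.62027383e-05]), 'joint_efforts': array([ 9.01933654e-04, -5.83425772e+01,  1.04906816e+00, -2.59104270e+01,
        1.23820800e-02,  9.73326241e-03,  3.45226844e-06]), 'eef_pos': array([0.28584268, 0.58307245, 0.24438443]), 'orientation': array([ 0.35595882,  1.5414054 , -0.35879565]), 'wrist_force': array([-0.5719532 , -0.31757106, -0.50919287]), 'ft_torque': array([-0.01662989, -0.01013198, -0.01287866]), 'width': 0.08562693255006851}
side [[510.94773575   0.         319.0887132 ]
 [  0.         510.94773575 239.1639977 ]
 [  0.           0.           1.        ]] [[ 0.98464059 -0.17283674  0.02470573 -0.54576068]
 [-0.05771763 -0.45577832 -0.88822002  0.13795818]
 [ 0.16477739  0.87315152 -0.45875356  0.92396956]
 [ 0.          0.          0.          1.        ]]
cap [(0.94, [219.8, 298.4]), (0.85, [371.8, 256.0]), (0.65, 
[... 741 characters left out ...]
 [341.0, 341.8]), (0.65, [278.6, 243.2])]
jar_rib [(0.3, [377.1, 271.7])]
pedal_pad [(0.57, [375.6, 272.7]), (0.44, [291.3, 255.9])]
jar [(0.77, [293.5, 265.2])]
wrist [[371.64829954   0.         320.82935071]
 [  0.         371.64829954 231.64290424]
 [  0.           0.           1.        ]] [[ 3.28036475e-04 -3.25325335e-01  9.45602093e-01 -1.28372503e-01]
 [ 9.99999745e-01 -4.93421205e-04 -5.16664264e-04 -4.24533434e-06]
 [ 6.34664099e-04  9.45602022e-01  3.25325090e-01 -8.33038405e-02]
 [ 0.00000000e+00  0.00000000e+00  0.00000000e+00  1.00000000e+00]]
cap [(0.82, [39.6, 383.1])]
cap_bar [(0.92, [46.0, 400.3]), (0.35, [142.4, 445.3])]
jar_rib [(0.88, [156.6, 468.3])]
pedal_pad []
jar []
```

View pics/side0.png

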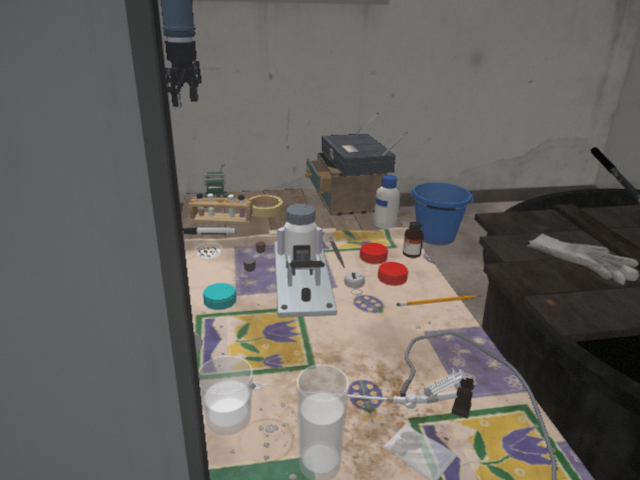

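View pics/top0.png

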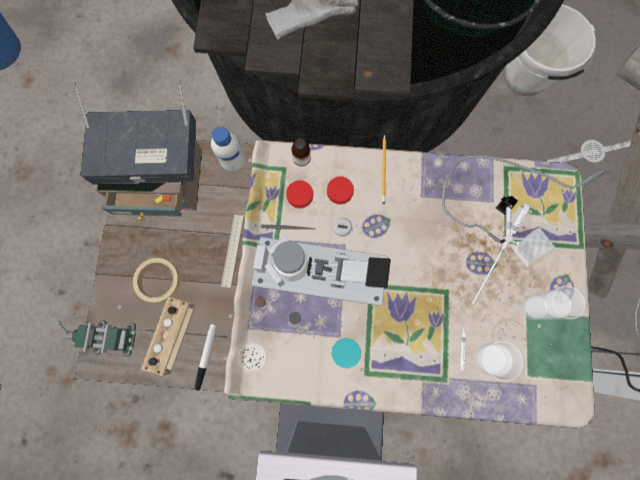

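View pics/wrist0.png

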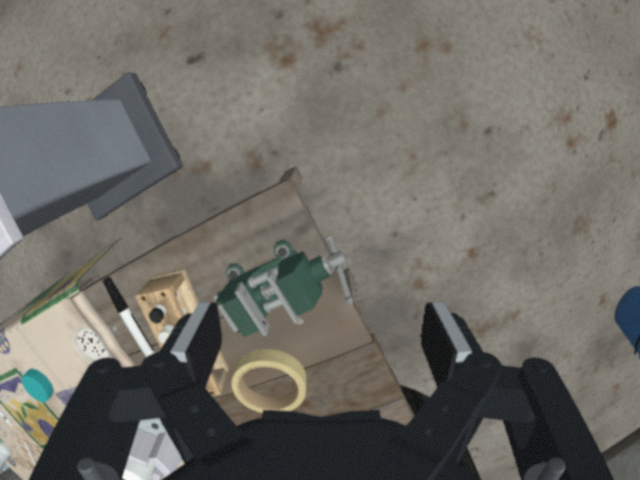

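The side view shows the stand at (303,270), with the jar and its grey cap at (300,215). In the top view the cap is at (290,256) and the black pedal pad at (377,271). The bystanders lie around the stand. I'll zoom in to measure.

```bash
python3 - <<'E'
import cv2
a=cv2.imread("pics/top0.png"); cv2.imwrite("pics/topc.png",cv2.resize(a[220:320,230:400],None,fx=4.5,fy=4.5,interpolation=cv2.INTER_CUBIC))
a=cv2.imread("pics/side0.png"); cv2.imwrite("pics/sidec.png",cv2.resize(a[195:325,230:370],None,fx=4.5,fy=4.5,interpolation=cv2.INTER_CUBIC))
E
```

```text
(no output)
```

View pics/topc.png

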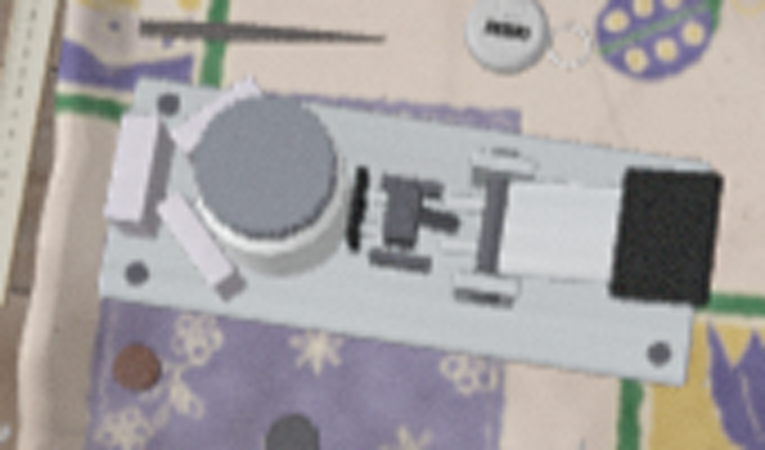

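View pics/sidec.png

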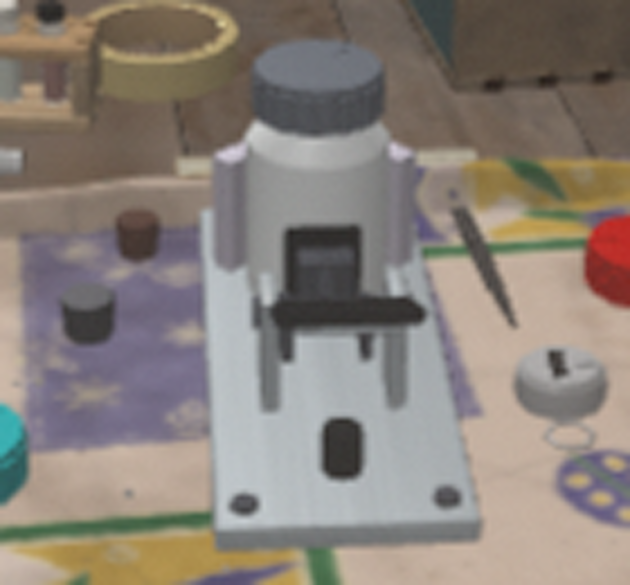

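```bash
cat >h.py <<'E'
from cell import r, optics, models
import cv2,numpy as np
from scipy.optimize import least_squares
from scipy.spatial.transform import Rotation as R
def proj(d,P):
    P=np.atleast_2d(P); T=d["world_to_cam"]; c=P@T[:3,:3].T+T[:3,3]; p=c@d["K"].T; return p[:,:2]/p[:,2:]
def unproj(d,uv,z):
    T=d["world_to_cam"]; C=-T[:3,:3].T@T[:3,3]; v=T[:3,:3].T@np.linalg.inv(d["K"])@[uv[0],uv[1],1]
    return C+v*(z-C[2])/v[2]
def S(p,L):
    L=np.atleast_2d(L); c,s=np.cos(p[2]),np.sin(p[2])
    return np.c_[p[0]+c*L[:,0]-s*L[:,1],p[1]+s*L[:,0]+c*L[:,1],L[:,2]]
E
python3 - <<'E'
from h import *
t=optics.read_camera("top"); s=optics.read_camera("side")
LT=np.array([[55,80,12],[-55,80,12],[-55,-205,12],[55,-205,12],[0,-1.5,127]])/1e3
UT=np.array([[135,80],[100,298],[685,383],[722,163],[265,165]])/4.5+[230,220]
LS=np.array([[-55,-205,12],[55,-205,12],[0,-1.5,127]])/1e3
US=np.array([[217,530],[478,518],[318,66]])/4.5+[230,195]
f=lambda p:np.r_[(proj(t,S(p,LT))-UT).ravel(),(proj(s,S(p,LS))-US).ravel()]
o=least_squares(f,[.6,.05,0]); print(o.x); print(o.fun.round(1))
p=o.x
print("capxy top",unproj(t,UT[4],.127),"side",unproj(s,US[2],.127))
print("origin",S(p,[0,0,.012]),"pedal rest",S(p,[0,-.176,.1]),"stop",S(p,[0,-.188,.04]))
o2=r.observe();print(R.from_rotvec(o2["orientation"]).as_matrix().round(3))
for n in ["lead_weight","tally_counter","forceps","stopper","pencil_1"]:
  for c,d in(("top",t),("side",s)):
    print(n,c,[(x["confidence"],unproj(d,x["uv"],0.005).round(3)) for x in models.tip_of(c,n)][:3])
a=t["frame"][:,:,::-1].copy()
for q in proj(t,S(p,np.r_[LT,[[0,-.176,.1]]])): cv2.circle(a,tuple(int(v) for v in q.round()),1,(0,0,255),-1)
cv2.imwrite("pics/topv.png",cv2.resize(a[220:320,230:400],None,fx=4.5,fy=4.5))
E
```

```text
[ 0.5309727   0.12458933 -0.0651494 ]
[ 0.5 -0.9 -0.7 -0.2  0.9  0.1 -1.6 -1.1  0.1 -0.4 -1.3  0.9  0.6  1.
 -1.4 -0.2]
capxy top [0.53010849 0.12312757 0.127     ] side [0.53366502 0.12188056 0.127     ]
origin [[0.5309727  0.12458933 0.012     ]] pedal rest [[ 0.51951452 -0.05103729  0.1       ]] stop [[ 0.51873328 -0.06301183  0.04      ]]
[[ 0.     0.44   0.898]
 [-0.     0.898 -0.44 ]
 [-1.    -0.     0.   ]]
lead_weight top [(0.51, array([0.418, 0.11 , 0.005]))]
lead_weight side []
tally_counter top [(0.65, array([0.622, 0.014, 0.005]))]
tally_counter side [(0.88, array([0.629, 0.012, 0.005]))]
forceps top [(0.72, array([0.626, 0.147, 0.005]))]
forceps side [(0.45, array([0.618, 0.125, 0.005]))]
stopper top [(0.39, array([0.454, 0.186, 0.005]))]
stopper side [(0.64, array([0.534, 0.115, 0.005])), (0.53, array([0.452, 0.164, 0.005]))]
pencil_1 top [(0.7, array([ 0.78 , -0.056,  0.005]))]
pencil_1 side [(0.87, array([ 0.777, -0.069,  0.005])), (0.22, array([0.544, 0.142, 0.005]))]
```

View pics/topv.png

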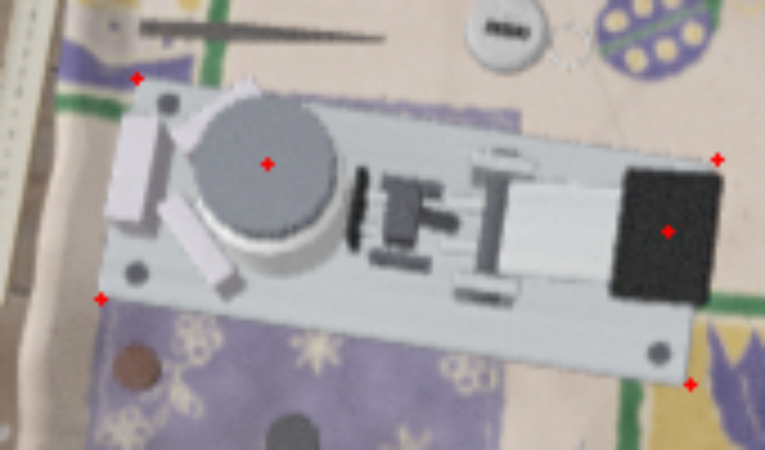

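```bash
cat >>h.py <<'E'
P=np.array([0.5309727,0.12458933,-0.0651494])
def rel(target,heading=None):
    o=r.observe(); M=R.from_rotvec(o["orientation"]).as_matrix()
    d=M.T@(np.array(target)-o["eef_pos"])*100
    h=np.degrees(np.arctan2(M[1,1],M[0,1]))
    print("shift cm",d.round(2),"heading",h.round(2),"turn",None if heading is None else round(h-heading,2), "tilt",M[:,0].round(4))
def st():
    o=r.observe(); print(o["clock"],o["eef_pos"].round(4),o["wrist_force"].round(1),o["ft_torque"].round(2),o["width"].round(4),o["joints"].round(2))
E
python3 - <<'E'
from h import *
p=S(P,[0,-.177,.2])[0]; print(p); rel(p,np.degrees(P[2]))
E
```

```text
[ 0.51944941 -0.05203517  0.2       ]
shift cm [  4.53 -46.81  48.93] heading 63.89 turn 67.62 tilt [ 0.e+00 -1.e-04 -1.e+00]
```

Emit:
send_rows:
  targets:
    - [[0,-23.4,24.4],35,5]
    - [[0,-23.4,24.4],35,3]
    - [[0,-23.4,24.4],35,0]
    - [[0,-23.4,24.4],35,0]
    - [[0,-23.4,24.4],35,0]
    - [[0,-46.8,48.9],67.6,0]
    - [[0,-46.8,48.9],67.6,0]
    - [[0,-46.8,48.9],67.6,0]
    - [[0,-46.8,48.9],67.6,0]
    - [[0,-46.8,48.9],67.6,0]
    - [[4.5,-46.8,48.9],67.6,0]
    - [[4.5,-46.8,48.9],67.6,0]

```text
clock: 3.0
eef_pos: [0.5181, -0.0559, 0.1983]
orientation: [1.258, 1.176, -1.265]
wrist_force: [-0.6, 0.5, -0.3]
width: 0.0002
```

```bash
python3 - <<'E'
from h import *
st()
for n in ("wrist","side","top"):
    d=optics.read_camera(n); cv2.imwrite(f"pics/{n}1.png",d["frame"][:,:,::-1])
rel(S(P,[0,-.177,.12])[0],np.degrees(P[2]))
E
```

```text
Traceback (most recent call last):
  File "h.py", line 20, in st
    o=r.observe(); print(o["clock"],o["eef_pos"].round(4),o["wrist_force"].round(1),o["ft_torque"].round(2),o["width"].round(4),o["joints"].round(2))
                                                                                                            ^^^^^^^^^^^^^^^^
AttributeError: 'float' object has no attribute 'round'
```

```bash
sed -i 's/o\["width"\].round(4)/round(float(o["width"]),4)/' h.py; python3 - <<'E'
from h import *
st()
for n in ("wrist","side"):
    d=optics.read_camera(n); cv2.imwrite(f"pics/{n}1.png",d["frame"][:,:,::-1])
rel(S(P,[0,-.177,.12])[0],np.degrees(P[2]))
E
```

```text
3.0 [ 0.5181 -0.0559  0.1983] [-0.6  0.5 -0.3] [-0.02  0.06 -0.01] 0.0002 [-0.35  0.41  0.47  1.94 -0.24  0.85  0.17]
shift cm [ 7.98  0.07 -0.03] heading -3.79 turn -0.06 tilt [-1.3e-03 -2.0e-04 -1.0e+00]
```

View pics/wrist1.png

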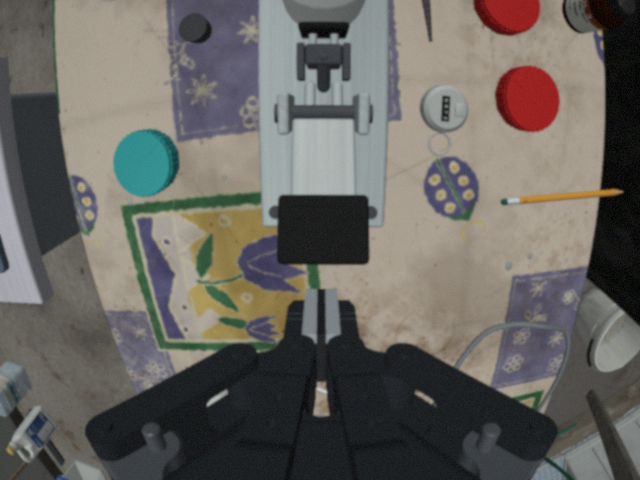

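View pics/side1.png

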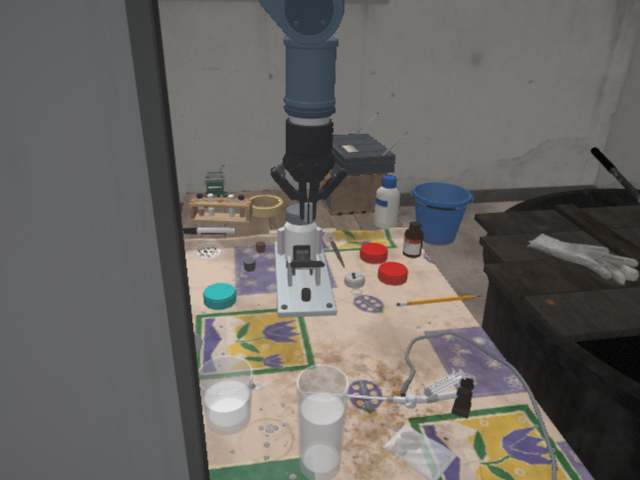

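The wrist view shows the pedal pad centred near (323,230) with the closed tips at (320,290), and the pedal lever lies straight in line above it. I'll check this against the fisheye model.

```bash
cat >>h.py <<'E'
def wcam(o,d):
    M=np.eye(4); M[:3,:3]=R.from_rotvec(o["orientation"]).as_matrix(); M[:3,3]=o["eef_pos"]; return M@d["hand_eye"]
def wproj(o,d,Pw):
    T=np.linalg.inv(wcam(o,d)); c=np.atleast_2d(Pw)@T[:3,:3].T+T[:3,3]
    rr=np.linalg.norm(c[:,:2],axis=1); th=np.arctan2(rr,c[:,2]); k=d["K"]
    return c[:,:2]/rr[:,None]*th[:,None]*k[0,0]+k[:2,2]
def wunproj(o,d,uv,z):
    k=d["K"]; v=(np.array(uv)-k[:2,2])/k[0,0]; th=np.linalg.norm(v)
    ray=np.r_[v/th*np.sin(th),np.cos(th)]; T=wcam(o,d); w=T[:3,:3]@ray; C=T[:3,3]
    return C+w*(z-C[2])/w[2]
E
python3 - <<'E'
from h import *
o=r.observe(); d=optics.read_camera("wrist")
c,s=np.cos(.45),np.sin(.45)
L=np.array([[a*.03,-.176+b*.023*c,.1-b*.023*s] for a in(-1,1) for b in(-1,1)]+[[0,-.176,.1],[-.055,-.205,.012],[.055,-.205,.012],[0,-.188,.04]])
print(wproj(o,d,S(P,L)).round(1)); st()
print("tip",wproj(o,d,o["eef_pos"]-[0,0,.014]))
E
```

```text
[[275.1 272.3]
 [276.  202.7]
 [367.2 272.2]
 [366.3 202.6]
 [321.1 237.1]
 [260.8 234.3]
 [381.7 234.1]
 [321.2 226. ]]
3.15 [ 0.5193 -0.0511  0.2005] [ 0.3  0.5 -0.3] [0.06 0.02 0.01] -0.0002 [-0.36  0.4   0.46  1.94 -0.24  0.85  0.17]
tip [[319.73568079 305.86112928]]
```

Emit:
send_rows:
  targets:
    - [[4,0,0.6],0,0]
    - [[8,0,0.6],0,0]
    - [[9.5,0,0.6],0,0]
    - [[11,0,0.6],0,0]
    - [[12.2,0,0.6],0,0]
    - [[13,0,0.6],0,0]
    - [[13.5,0,0.6],0,0]
    - [[13.8,0,0.6],0,0]
    - [[13.8,0,0.6],0,0]

```text
clock: 4.28
eef_pos: [0.5186, -0.0565, 0.0623]
orientation: [1.256, 1.18, -1.256]
wrist_force: [0.6, -0.2, 0.8]
width: -0.0
```

```bash
python3 - <<'E'
from h import *
st()
for n in ("wrist","side"):
    d=optics.read_camera(n); cv2.imwrite(f"pics/{n}2.png",d["frame"][:,:,::-1])
st()
a=cv2.imread("pics/side2.png"); cv2.imwrite("pics/side2c.png",cv2.resize(a[150:325,220:380],None,fx=3.3,fy=3.3,interpolation=cv2.INTER_CUBIC))
E
```

```text
4.275 [ 0.5186 -0.0565  0.0623] [ 0.6 -0.2  0.8] [-0.01 -0.02 -0.01] -0.0 [-0.24  0.63  0.34  2.   -0.38  0.57  0.3 ]
4.375 [ 0.5189 -0.0567  0.0625] [ 0.7 -0.4 -0.1] [ 0.01 -0.02 -0.01] 0.0003 [-0.24  0.63  0.34  2.   -0.38  0.57  0.3 ]
```

View pics/side2c.png

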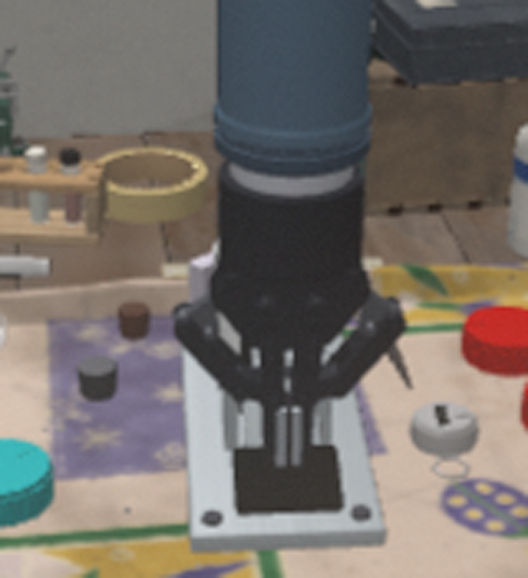

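View pics/wrist2.png

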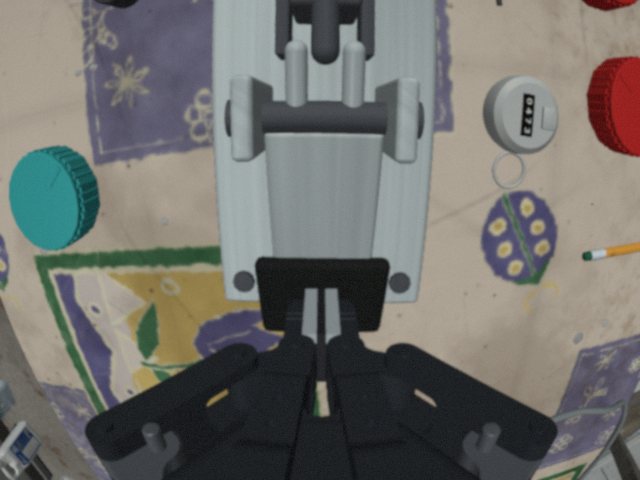

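The pedal is down: its pad slopes outward in the side view at (288,480), and the force on the tips is near 0, so the toggle has probably snapped. I'll press further to confirm the stop.

Emit:
send_rows:
  targets:
    - [[0.3,0,0],0,0]
    - [[0.5,0,0],0,0]
    - [[0.7,0,0],0,0]
    - [[0.7,0,0],0,0]

```text
clock: 4.88
eef_pos: [0.519, -0.0565, 0.0564]
orientation: [1.257, 1.18, -1.256]
wrist_force: [-3.8, 0.8, 14.1]
width: 0.0001
```

Emit:
send_rows:
  targets:
    - [[0.2,0,0],0,0]
    - [[0.4,0,0],0,0]
    - [[0.4,0,0],0,0]

```text
clock: 5.25
eef_pos: [0.5192, -0.0564, 0.055]
orientation: [1.26, 1.181, -1.255]
wrist_force: [-9.9, 1.7, 37.6]
width: 0.0002
```

Emit:
send_rows:
  targets:
    - [[-2,0,0],0,0]
    - [[-8,0,0],0,0]
    - [[-14.5,0,0],0,0]
    - [[-14.5,0,-5],0,5]
    - [[-14.5,0,-11],0,8.5]
    - [[-14.5,0,-16],0,8.5]
    - [[-14.5,0,-18.2],0,8.5]
    - [[-14.5,0,-18.2],0,8.5]
    - [[-14.5,0,-18.2],0,8.5]

```text
clock: 6.38
eef_pos: [0.5309, 0.123, 0.2006]
orientation: [1.26, 1.18, -1.257]
wrist_force: [0.3, 0.2, -0.4]
width: 0.085
```

```bash
python3 - <<'E'
from h import *
for n in ("side","top","wrist"):
    o=r.observe(); d=optics.read_camera(n); cv2.imwrite(f"pics/{n}3.png",d["frame"][:,:,::-1])
st()
c,s=np.cos(-.28),np.sin(-.28)
print("wrist caption: captop centre pred",wproj(o,d,S(P,[[0,0,.127],[.03,0,.127],[-.03,0,.127],[0,.03,.127],[0,-.03,.127]])).round(1))
sd=optics.read_camera("side")
print("side pedal corners",proj(sd,S(P,[[a*.03,-.188+b*.023*c,.04-b*.023*s] for a in(-1,1) for b in(-1,1)])).round(1))
rel(S(P,[0,0,.2])[0],np.degrees(P[2]))
a=cv2.imread("pics/side3.png"); cv2.imwrite("pics/side3c.png",cv2.resize(a[150:325,220:380],None,fx=3.3,fy=3.3,interpolation=cv2.INTER_CUBIC))
E
```

```text
6.525 [0.531  0.123  0.2008] [0.  0.1 0.7] [-0.05  0.02 -0.  ] 0.0849 [-0.65  0.44  0.44  1.88 -0.24  0.87 -0.16]
wrist caption: captop centre pred [[319.8 251.7]
 [370.7 251.5]
 [269.  251.7]
 [319.6 202.1]
 [320.  296.6]]
side pedal corners [[290.8 304.9]
 [289.4 285.6]
 [324.  303.5]
 [321.5 284.4]]
shift cm [ 0.08 -0.02 -0.13] heading -3.83 turn -0.1 tilt [-0.      0.0036 -1.    ]
```

View pics/side3c.png

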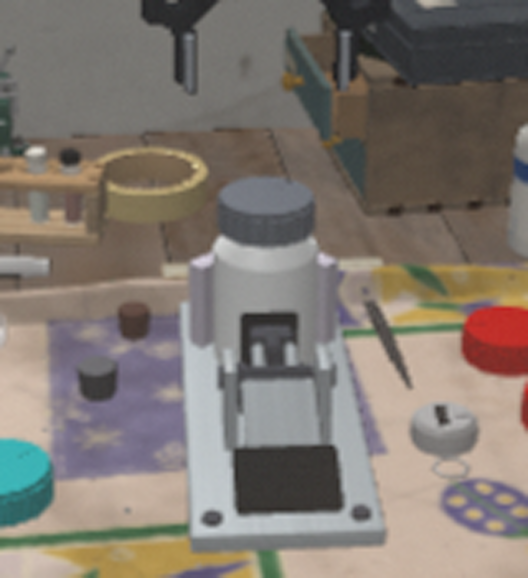

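View pics/wrist3.png

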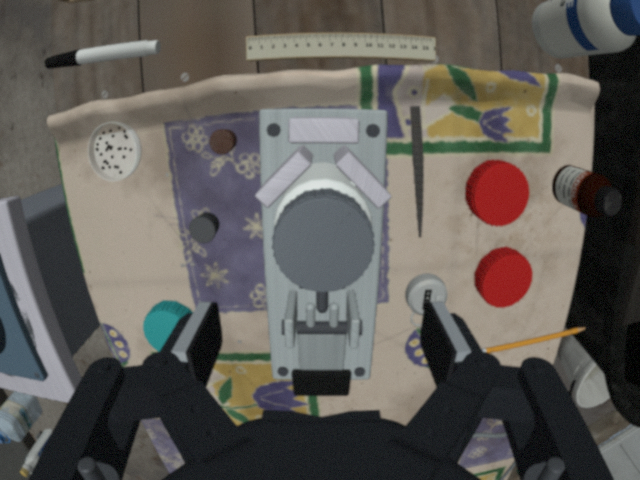

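The pedal stays down at its stop: the pad corners match the prediction to about 1 px. In the wrist view the cap's top is centred near (323,241), and I predicted (320,249), so I'll refine using the plate corners.

```bash
python3 - <<'E'
from h import *
o=r.observe(); d=optics.read_camera("wrist"); st()
print(wproj(o,d,S(P,np.array([[-55,80,12],[55,80,12],[-55,-205,12],[55,-205,12]])/1e3)).round(1))
for L in ("cap",):
    m=models.masks_of("wrist",L)
    for x in m: print(x["confidence"],np.round(x["box"]),x["mask"].sum())
a=d["frame"][:,:,::-1]
cv2.imwrite("pics/w4.png",cv2.resize(a[100:390,220:420],None,fx=2.05,fy=2.05,interpolation=cv2.INTER_CUBIC))
t=optics.read_camera("top"); cv2.imwrite("pics/t4.png",cv2.resize(t["frame"][220:320,230:400,::-1],None,fx=4.5,fy=4.5,interpolation=cv2.INTER_CUBIC))
E
```

```text
6.625 [0.531  0.1235 0.2008] [-2.  -0.4  0.3] [-0.01 -0.06  0.01] 0.0852 [-0.65  0.44  0.44  1.88 -0.24  0.87 -0.16]
[[255.1 113.3]
 [384.8 112.9]
 [271.9 382. ]
 [369.6 381.9]]
0.97 [474. 249. 530. 313.] 2768
0.73 [141. 305. 192. 354.] 1350
0.65 [273. 185. 376. 291.] 8300
0.61 [466. 162. 531. 228.] 3342
```

View pics/w4.png

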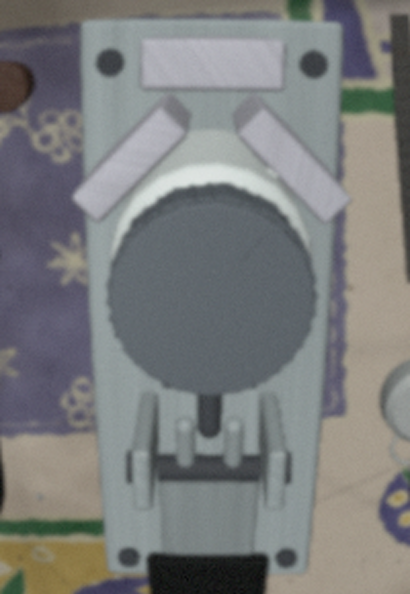

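Emit:
send_rows:
  targets:
    - [[4,0.1,-0.2],0,8.5]
    - [[7,0.1,-0.2],0,8.5]
    - [[8.5,0.1,-0.2],0,8.5]
    - [[9.5,0.1,-0.2],0,8.5]
    - [[9.5,0.1,-0.2],0,7.2]
    - [[9.5,0.1,-0.2],0,7.2]
  squeeze: 20

```text
clock: 7.48
eef_pos: [0.5328, 0.1265, 0.1066]
orientation: [1.261, 1.18, -1.254]
wrist_force: [0.0, -0.2, 1.1]
width: 0.0716
```

```bash
python3 - <<'E'
from h import *
for n in ("side","wrist"):
    o=r.observe(); d=optics.read_camera(n); cv2.imwrite(f"pics/{n}5.png",d["frame"][:,:,::-1])
st()
a=cv2.imread("pics/side5.png"); cv2.imwrite("pics/side5c.png",cv2.resize(a[170:260,250:350],None,fx=6,fy=6,interpolation=cv2.INTER_CUBIC))
E
```

```text
7.575 [0.5327 0.1265 0.1066] [-0.4  0.9 -1.3] [0.   0.01 0.04] 0.0722 [-0.59  0.58  0.37  1.93 -0.33  0.68 -0.09]
```

View pics/side5c.png

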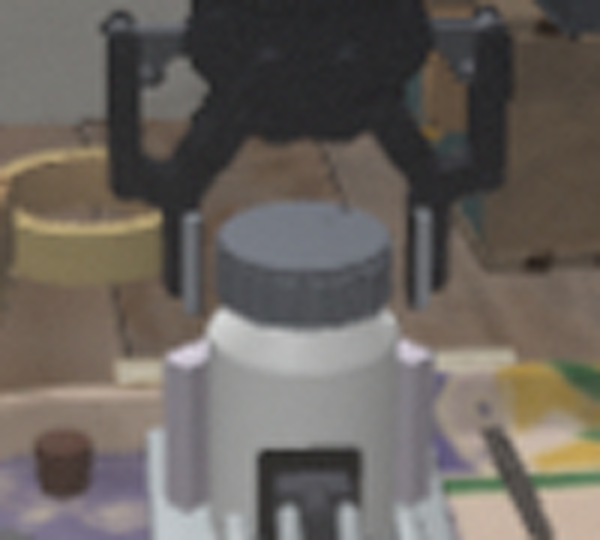

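View pics/wrist5.png

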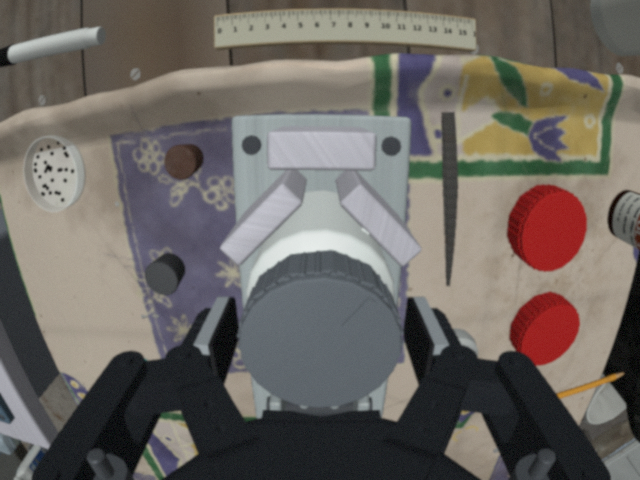

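Side view: the cap sits between the pads with about 17 px and 23 px gaps (6x zoom), so roughly 1 mm off. In the wrist view it is off by less than 1 mm the other way. I'm closing the gripper.

Emit:
send_rows:
  targets:
    - [[0,0,0],0,5]
    - [[0,0,0],0,5]
    - [[0,0,0],0,5]
    - [[0,0,0],0,5]
    - [[0,0,0],0,5]
  squeeze: 20

```text
clock: 8.2
eef_pos: [0.5326, 0.1266, 0.1071]
orientation: [1.262, 1.18, -1.254]
wrist_force: [-2.5, -0.1, 7.0]
width: 0.0603
```

Emit:
send_rows:
  targets:
    - [[0,0,0],0,4]
    - [[0,0,0],0,4]
    - [[0,0,0],0,4]
  squeeze: 70

```text
clock: 8.57
eef_pos: [0.5326, 0.1267, 0.1075]
orientation: [1.262, 1.181, -1.254]
wrist_force: [-2.1, -0.3, 6.4]
width: 0.0592
```

```bash
python3 - <<'E'
from h import *
st()
E
```

```text
8.575 [0.5326 0.1267 0.1075] [-2.1 -0.3  6.4] [-0.07  0.63  0.02] 0.0592 [-0.59  0.58  0.37  1.93 -0.33  0.69 -0.09]
```

Emit:
send_rows:
  targets:
    - [[0,0,0],-3,4]
    - [[0,0,0],-7,4]
    - [[0,0,0],-11,4]
    - [[0,0,0],-15,4]
    - [[0,0,0],-15,4]

```text
clock: 9.2
eef_pos: [0.5332, 0.1265, 0.1081]
orientation: [1.068, 1.298, -1.059]
wrist_force: [-1.3, 0.0, 5.4]
width: 0.0591
```

```bash
python3 - <<'E'
from h import *
st()
for n in ("side","wrist"):
    d=optics.read_camera(n); cv2.imwrite(f"pics/{n}6.png",d["frame"][:,:,::-1])
a=cv2.imread("pics/side6.png"); cv2.imwrite("pics/side6c.png",cv2.resize(a[170:300,240:350],None,fx=4.5,fy=4.5,interpolation=cv2.INTER_CUBIC))
E
```

```text
9.2 [0.5332 0.1265 0.1081] [-1.3  0.   5.4] [-0.19  0.41  0.25] 0.0591 [-0.54  0.57  0.3   1.92 -0.26  0.68  0.12]
```

View pics/side6c.png

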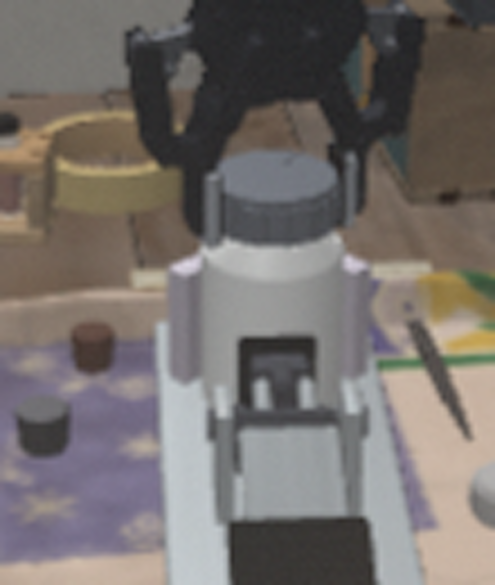

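View pics/wrist6.png

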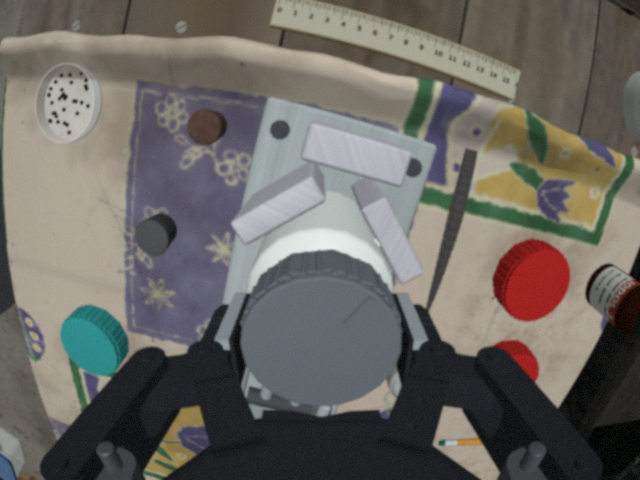

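The bar on the cap's top (line (345,322)–(375,293)) stays fixed in the hand's view while the scene turned 15°, so the cap turns with the gripper. The white spot by the vee (365,230 then 378,243) may be the rib. I'll check that it stays put.

```bash
python3 - <<'E'
from h import *
A=cv2.imread("pics/wrist5.png");B=cv2.imread("pics/wrist6.png")
x=np.hstack([cv2.resize(A[170:330,300:430],None,fx=3,fy=3,interpolation=cv2.INTER_CUBIC),cv2.resize(B[170:330,300:430],None,fx=3,fy=3,interpolation=cv2.INTER_CUBIC)])
cv2.imwrite("pics/cmp.png",x)
o=r.observe(); d=optics.read_camera("wrist")
o5=dict(o); o5["eef_pos"]=np.array([.5327,.1265,.1066]); o5["orientation"]=np.array([1.261,1.18,-1.254])
print("rib if dir=45deg, seen5/6:",wproj(o5,d,S(P,[.035*.707,.035*.707,.052])),wproj(o,d,S(P,[.035*.707,.035*.707,.052])))
print(wunproj(o5,d,(365,230),.052),wunproj(o,d,(378,243),.052))
E
```

```text
rib if dir=45deg, seen5/6: [[364.28476687 228.01818258]] [[371.88797386 238.9332743 ]]
[0.55762149 0.14655554 0.052     ] [0.56108905 0.14605675 0.052     ]
```

View pics/cmp.png

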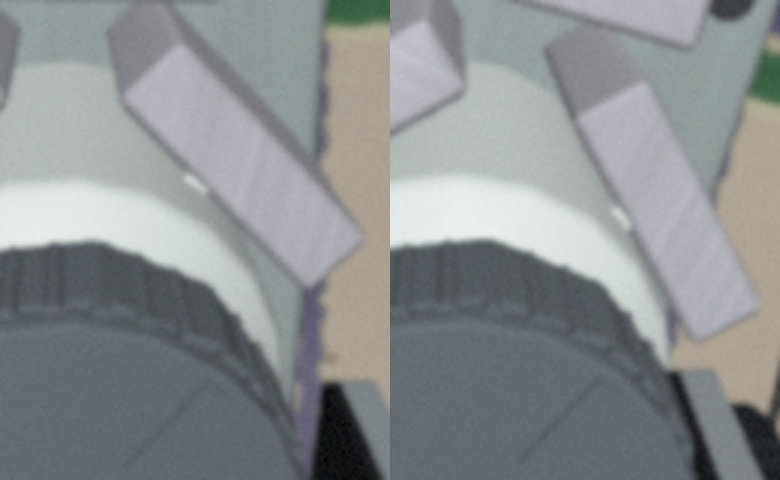

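The white spot is the rib. It holds its place along the vee's edge (fraction 0.42, then 0.44), so the jar is not turning. I'll continue the turn.

Emit:
send_rows:
  targets:
    - [[0,0,0],-6,4]
    - [[0,0,0],-12,4]
    - [[0,0,0],-18,4]
    - [[0,0,0],-24,4]
    - [[0,0,0],-30,4]
    - [[0,0,0],-36,4]
    - [[0,0,0],-42,4]
    - [[0,0,0],-48,4]
    - [[0,0,0],-54,4]
    - [[0,0,0],-58,4]
    - [[0,0,0],-58,4]
    - [[0,0,0],-58,4]

```text
clock: 10.85
eef_pos: [0.5348, 0.1276, 0.1101]
orientation: [0.29, 1.548, -0.277]
wrist_force: [-4.0, -0.2, 16.4]
width: 0.0594
```

```bash
python3 - <<'E'
from h import *
st()
for n in ("side","wrist"):
    d=optics.read_camera(n); cv2.imwrite(f"pics/{n}7.png",d["frame"][:,:,::-1])
rel(r.observe()["eef_pos"],0)
a=cv2.imread("pics/side7.png"); cv2.imwrite("pics/side7c.png",cv2.resize(a[170:300,240:350],None,fx=4.5,fy=4.5,interpolation=cv2.INTER_CUBIC))
E
```

```text
10.85 [0.5348 0.1276 0.1101] [-4.  -0.2 16.4] [0.02 0.89 0.09] 0.0594 [-0.34  0.55  0.04  1.91 -0.04  0.67  0.93]
shift cm [0. 0. 0.] heading 69.3 turn 69.3 tilt [ 0.0057  0.0068 -1.    ]
```

View pics/side7c.png

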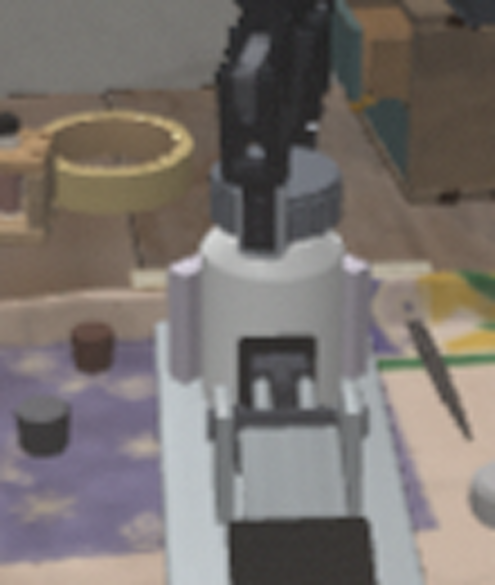

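View pics/wrist7.png

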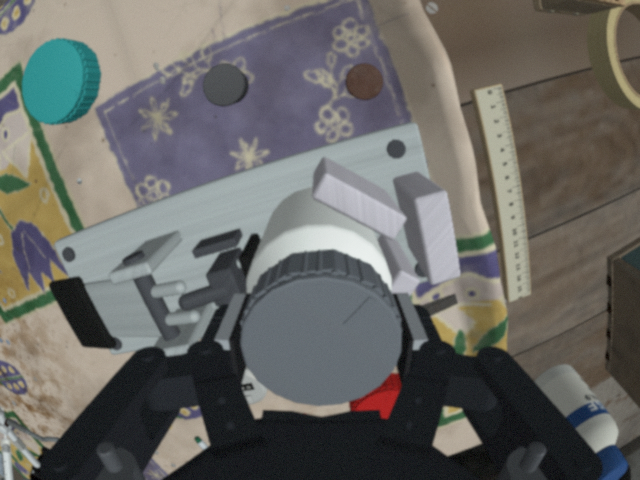

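The cap has turned 73° (1.27 rad), with the bar still fixed in the hand's view. The torque has dropped to 0.09 N m, so the thread has let go. The pedal is still down. Now lifting.

Emit:
send_rows:
  targets:
    - [[-0.3,0,0],0,4]
    - [[-0.7,0,0],0,4]
    - [[-1.1,0,0],0,4]
    - [[-1.6,0,0],0,4]
    - [[-2.1,0,0],0,4]
    - [[-2.6,0,0],0,4]
    - [[-3.1,0,0],0,4]
    - [[-3.1,0,0],0,4]
    - [[-3.1,0,0],0,4]

```text
clock: 12.08
eef_pos: [0.5346, 0.1274, 0.1411]
orientation: [0.289, 1.548, -0.277]
wrist_force: [-0.7, -0.8, -1.1]
width: 0.0588
```

```bash
python3 - <<'E'
from h import *
st()
for n in ("side","wrist","top"):
    d=optics.read_camera(n); cv2.imwrite(f"pics/{n}8.png",d["frame"][:,:,::-1])
st()
a=cv2.imread("pics/side8.png"); cv2.imwrite("pics/side8c.png",cv2.resize(a[170:300,240:350],None,fx=4.5,fy=4.5,interpolation=cv2.INTER_CUBIC))
E
```

```text
12.075 [0.5346 0.1274 0.1411] [-0.7 -0.8 -1.1] [-0.01 -0.06  0.02] 0.0588 [-0.34  0.5   0.04  1.9  -0.04  0.74  0.93]
12.225 [0.5345 0.1273 0.1409] [ 0.2 -0.5 -1. ] [ 0.02  0.07 -0.04] 0.059 [-0.34  0.5   0.04  1.9  -0.04  0.74  0.93]
```

View pics/side8c.png

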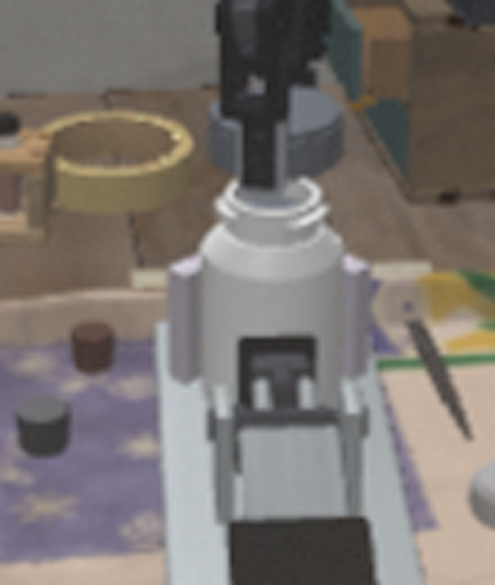

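View pics/wrist8.png

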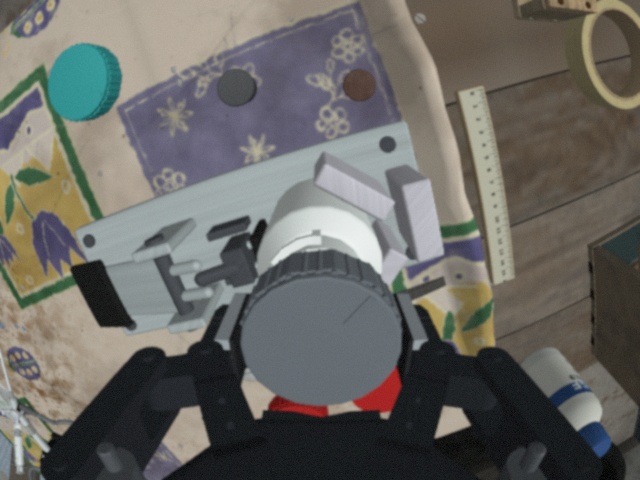

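The cap hangs level in the gripper, about 2 cm above the open mouth. The jar is still seated against the vee and the pedal is down. Forces are near zero.

```bash
python3 -c "
from h import *
print(r.hand_in()); st()"
```

```text
the job is handed in; nothing more can be done
None
the job is handed in; nothing more can be done
```

I pressed the pedal to its stop, unscrewed the cap and lifted it off, then handed the job in with the cap held above the jar's mouth. No verdict was reported. The clock was at 12.2 s of the 45 s allowed.

- **Pedal:** I pushed it to about 38 N against its stop and it stayed down by itself. After I let go, its corners in the side view were within about 1 px of where they should be at the stop, and it still looked down in the last pictures.
- **Unscrewing:** I gripped the cap across its skirt at 70 N and turned it 73° (1.27 rad) anticlockwise. The torque had fallen to about 0.1 N m by then, so the thread had let go. The cap did not slip in the fingers: its bar stayed at the same place in the wrist view.
- **Jar:** The rib had not moved after the first 15° of turn. It was out of sight after that, so I couldn't check it for the rest, but the jar looked seated against the vee in the last side and wrist views.
- **Final pose:** After a 31 mm lift, the cap is held level about 2 cm above the rim, and the wrist force is about 1 N. Its centring comes from the grip made while it was still on the jar, and the hand moved only about 0.3 mm sideways during the lift.
- **Disagreement:** The wrist camera and the top and side cameras placed the cap about 2–3 mm apart, so I aimed midway. Gripping it produced only about 2.5 N of sideways force.
- **Small things around the stand:** I kept clear of them, and those still in view looked undisturbed. I did not measure them again.

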